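# Move an order tag to the next rail

### The job

The order rail on the worktop has two rails in line: the waiting rail with the black end stops (left and nearer, seen from the robot) and the serving rail with the white end stops (right and farther). Take the red order tag by the tab on its top, lift it off the waiting rail and over the end stops, and hang it upright astride the serving rail, in the free stretch between the inner white stop and the yellow tag. Leave the blue and the yellow tag hanging where they are, and let go.

Things in the scene. Friction and masses are not known exactly. Their poses are not given: they have to be found in the camera images.
- order_rail: Fixed rail stand: wooden foot 50x330x12 mm, two steel rails in line, 8 mm thick. Origin: centre of the foot's underside; z up, y along the rails toward the waiting end (left), x away from the robot. Rail axes at x 0, z 62 mm: waiting rail y +16 to +145, serving rail y -16 to -145. At every rail end a 10 mm post and a stop disc 26 mm across, 6 mm thick, centred on the axis (top at z 75).
- red_tag: Red 60 g saddle astride the waiting rail: 45 degree roof, 34 mm along y (the rail), two legs, open below; gap 24 mm at the roof, 35 at the feet, 39 mm below the origin; outer width 47. Origin: inner ridge of the roof, 6 mm above the rail axis when hung; z up. Grip tab on top: 12 mm thick (x), 28 long (y), top 38 above the origin; grip it across x, 22 above the origin. Hangs left or right of blue.
- blue_tag: Blue tag of the same shape and axes, hanging in the other place on the waiting rail, 47 to 67 mm from the red one; stays there. To pass over it the red tag must rise 80 mm or more; do not go much higher, for a wall cabinet hangs behind the rail, its underside 450 mm above the worktop.
- yellow_tag: Yellow tag of the same shape and axes, hanging near the outer (right) end of the serving rail, 107 to 121 mm from the middle of the order rail; stays there.
Not all that is in view belongs to the job. Leave any purple or turquoise look-alike of the red_tag alone.

How it is judged:
By the outcome, as a careful person would: the job done as asked, in the order asked, and still so for the second after the job is handed in, with the robot touching nothing.
It also fails if it takes over 32 s, if anything falls off the work surface, if the arm or the gripper's body presses on something with over 40 N, if the wrist force passes 120 N, or if a joint passes its speed limit or range.

### The arm

A 6-joint arm with a two-finger parallel gripper is mounted at the origin on a cart in front of the work surface, level with it; the furniture and walls round the work are solid. World frame = base frame: x ahead of the robot, y to its left, z up, the work surface at z = 0. Lengths are in mm, angles in degrees, forces in N, time in s.
With the tool pointing down it reaches from about 250 to 800 mm from the base axis. Payload 3.9 kg.
Tool frame: the origin (TCP) lies at the centre of the arm's flange, where the gripper is bolted on; the fingertips stand 173 mm ahead of it and the grasp point (between the pads) lies 155 mm ahead of it; z points along the fingers, y is the line along which they close (so a half turn about z gives the same grasp; the last joint's range is limited). The gripper opens to 85 mm and grips with 20 to 120 N. Pads are 22 mm wide; open, the fingers measure 114 mm over their backs; the gripper's body (76 mm by 85 mm) begins 54 mm behind the grasp point. The pads swing forward as they close: fully open they stand 13 mm farther back than shut.
Start: joints at [-68.182, 14.897, -7.913, 67.191, 0, 90], TCP at [195.118, -487.386, 404.704] pointing down, gripper open.
Joint ranges: [-159.42, 159.42], [-47.68, 98.78], [-73.54, 78.23], [-108.79, 121.32], [-90, 84.71], [-180, 180]. Speed limits (degrees/s): [147.25, 147.25, 180, 180, 180, 180].

### API

Orientations are given as [roll, pitch, yaw] about the fixed x, y, z axes, in that order (R = Rz(yaw) Ry(pitch) Rx(roll)).
In Python, from plant import ctrl gives the robot as it stands. The module is installed in compiled form; this text tells all that it offers.
- The arm moves only by the tool arm_command, never from a script. Its argument "commands" is a list of rows, each an object of numbers: "ax", "ay", "az": the turn, a rotation vector about the tool's x, y, z in degrees; "tx", "ty", "tz": the shift along the tool's x, y, z in cm; "fingers": the closure, from 0 (fully open) to 1 (shut). In form: [{"ax": .., "ay": .., "az": .., "tx": .., "ty": .., "tz": .., "fingers": ..}, ...]. A call has 1 to 5 rows; each row shifts and turns the commanded pose from where the row before left it, along the tool's axes as they then stand; what a row does not reach is not made up. A row lasts 1/8 s, in which the tool goes at most 62.5 mm and 10.7 degrees, less where a joint would pass 70% of its speed; a pose out of reach is approached as far as the arm can. A call is refused whole if a number of a shift passes 6.25 or a number of a turn 10.7, either way. A call with a gripper value outside its range is refused whole. The fingers move at their own pace and stop on an object; the grip force is fixed at half the most. Time passes only in rows, so rows that do not move let the fingers close. It gives the time, the measured TCP pose, the force, the opening and the grip force at its end, in the units of the state.
- ctrl.get_state(): the state, without advancing time (a new reading comes with each control period).
- ctrl.capture(name): name is "scene" or "top" or "wrist"; returns the picture (480x640x3 uint8, red, green, blue); there is no depth.
- ctrl.get_calibration(name): a dict with "mtx" (3x3 intrinsics, pixels), "eye" and "orientation" of the camera in the world; the wrist camera has in their place "tool_from_camera" (4x4, takes a point from camera to tool coordinates, whose origin is the TCP and whose axes are the flange's). Camera axes: x right, y up, looking along -z (the intrinsics and any distortion apply to the point x, -y, -z); pixel columns grow to the right and rows downward; lengths in mm; the calibration is good to about 2 mm. The wrist camera is an equidistant fisheye: a pixel r from the principal point sees the ray r / f radians off the axis. A picture is of the moment at which its call begins: read the wrist's pose just before it. get_calibration takes no time and is no camera call.
- ctrl.finish_job(): hands the job in; it is judged then, once.
Trained networks look in the newest picture that a camera, given by its name, has taken for a name from the list of things; names that differ only in an ending like _2 or _b are one class to them, and where a whole thing is asked for, a point or a joint stands for the part that bears it (a point fixed in the world has none). Each returns a list of dicts, best first, with "p" (0 to 1); they miss things now and then, are a little off and sometimes report something else, mostly with a low value. They report only what shows in the picture. A call takes as long as a camera call. They do not tell look-alikes from the thing itself.
- ctrl.find_in(camera, query): "box" ([centre column, centre row, width, height] in pixels, round what is visible of it).
The state is a dict: "t": time; "joint_positions": joint angles; "joint_vel": joint speeds; "joint_efforts": joint torques, N m; "tcp_pos": TCP position; "tcp_rot": TCP orientation; "ft_force": force on the tool from outside, world axes, zero at the start; "moment": the same for the moment, N m; "grip_width": finger opening in mm; "finger_force": force on a finger pad.
Only numpy, scipy, OpenCV 4.12 (cv2) and the standard library are available. Lean on these libraries where they do the work, as an engineer would, in place of code of your own. Each camera call takes 0.05 s, during which the arm holds its last target. There are 200 camera calls.

## Working session

There is one attempt and no reset: what is moved stays moved. The work goes in short steps, Python scripts to look and compute and a tool call to move; the robot and the scene stay as the last step left them, time stands still between calls to the robot, and variables do not carry over. Pictures are saved under pics/ and viewed, at most 10 in all, crops included, and the job is handed in when it is done.

Besides the shell and the picture viewer there is one more tool, called by a JSON object that holds its "name" and its "arguments", one argument or row to a line. arm_command: Moves the arm, as the interface text tells. Its arguments: {"type":"object","properties":{"commands":{"type":"array","items":{"type":"object","properties":{"ax":{"type":"number"},"ay":{"type":"number"},"az":{"type":"number"},"tx":{"type":"number"},"ty":{"type":"number"},"tz":{"type":"number"},"fingers":{"type":"number"}}}}},"required":["commands"]}

```bash
mkdir -p pics; python3 - <<'E'
from plant import ctrl
import cv2,numpy as np
s=ctrl.get_state();print({k:s[k] for k in('t','tcp_pos','tcp_rot','grip_width','ft_force')})
for n in('scene','top'):
    im=ctrl.capture(n);cv2.imwrite(f'pics/{n}0.png',im[:,:,::-1])
    c=ctrl.get_calibration(n);print(n,c)
    for q in('order_rail','red_tag','blue_tag','yellow_tag'):
        print(q,[(np.round(d['box']).tolist(),round(d['p'],2)) for d in ctrl.find_in(n,q)][:4])
print(ctrl.get_calibration('wrist'))
E
```

```text
{'t': 0.0, 'tcp_pos': array([ 194.98997614, -487.06901167,  403.8653169 ]), 'tcp_rot': array([-1.79887821e+02,  3.08188638e-05,  2.18188473e+01]), 'grip_width': 85.40991004356528, 'ft_force': array([-0.64860706,  0.13121257, -0.32075344])}
scene {'mtx': array([[491.84986748,   0.        , 320.39892016],
       [  0.        , 491.84986748, 246.65689246],
       [  0.        ,   0.        ,   1.        ]]), 'eye': array([ -67.20096853, -646.66771226,  506.85986566]), 'orientation': array([ 59.62146297,   0.17812376, -51.9752551 ])}
order_rail [([316.0, 279.0, 168.0, 46.0], 0.61)]
red_tag [([234.0, 244.0, 19.0, 43.0], 0.91), ([202.0, 263.0, 29.0, 42.0], 0.74), ([267.0, 266.0, 21.0, 50.0], 0.63)]
blue_tag [([304.0, 253.0, 18.0, 33.0], 0.53)]
yellow_tag []
top {'mtx': array([[469.81826119,   0.        , 321.59357613],
       [  0.        , 469.81826119, 241.35778034],
       [  0.        ,   0.        ,   1.        ]]), 'eye': array([ 315.26091576, -207.64502853,  969.19266301]), 'orientation': array([ 11.90343128,  -0.10050913, -91.78245762])}
order_rail []
red_tag [([286.0, 282.0, 27.0, 26.0], 0.87), ([225.0, 308.0, 24.0, 29.0], 0.86), ([224.0, 265.0, 28.0, 24.0], 0.8)]
blue_tag [([308.0, 260.0, 28.0, 26.0], 0.74)]
yellow_tag [([359.0, 204.0, 24.0, 29.0], 0.55)]
{'mtx': array([[371.64829954,   0.        , 324.07239871],
       [  0.        , 371.64829954, 242.71786703],
       [  0.        ,   0.        ,   1.        ]]), 'tool_from_camera': array([[ 7.45071039e-05,  9.59990023e-01,  2.80034194e-01,
         7.17329984e+01],
       [ 9.99999721e-01, -2.79799102e-04,  6.93119868e-04,
        -1.25323788e-01],
       [ 7.43741474e-04,  2.80034064e-01, -9.59989776e-01,
         2.92939134e+01],
       [ 0.00000000e+00,  0.00000000e+00,  0.00000000e+00,
         1.00000000e+00]])}
```

View pics/scene0.png

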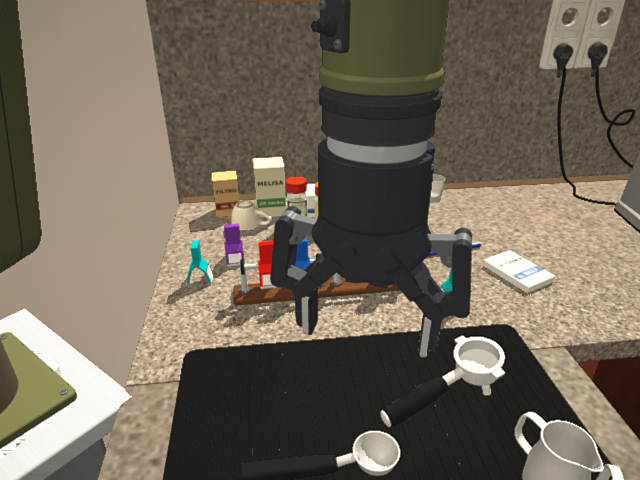

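View pics/top0.png

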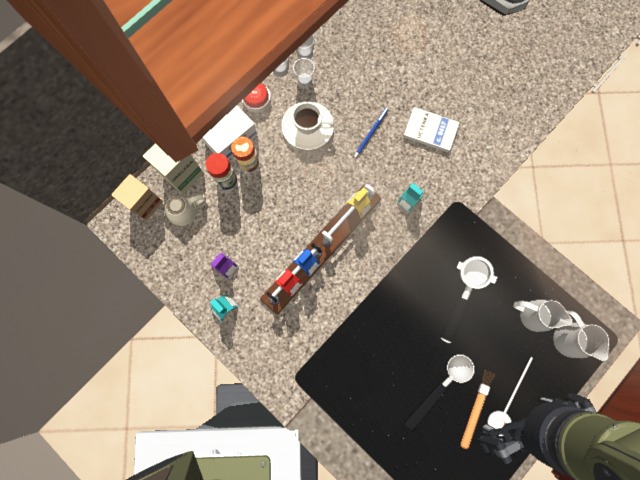

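The top picture shows the rail running from (270,300) to (372,192), with red at (287,282), blue at (308,260) and yellow at (360,204). The look-alikes are purple at (224,265) and turquoise at (223,307) and (411,196), all standing off the rail. The tag that fits is the red one, astride the waiting rail. I'll confirm it in a crop.

```bash
cat > h.py <<'E'
import numpy as np,cv2
from scipy.spatial.transform import Rotation as R
from plant import ctrl
def ray(n,u,v,st=None):
    c=ctrl.get_calibration(n);K=c['mtx'];a=(u-K[0,2])/K[0,0];b=(v-K[1,2])/K[1,1]
    if n!='wrist':
        return np.array(c['eye']),R.from_euler('xyz',c['orientation'],degrees=True).apply([a,-b,-1])
    th=np.hypot(a,b);s=np.sin(th)/max(th,1e-9);d=np.array([a*s,-b*s,-np.cos(th)])
    T=c['tool_from_camera'];r=R.from_euler('xyz',st['tcp_rot'],degrees=True)
    return r.apply(T[:3,3])+st['tcp_pos'],r.apply(T[:3,:3]@d)
def at(n,u,v,z,st=None):
    e,d=ray(n,u,v,st);return (e+d*(z-e[2])/d[2]).round(1)
def proj(p,st):
    c=ctrl.get_calibration('wrist');K=c['mtx'];T=c['tool_from_camera'];r=R.from_euler('xyz',st['tcp_rot'],degrees=True)
    q=T[:3,:3].T@(r.inv().apply(np.array(p)-st['tcp_pos'])-T[:3,3]);q=q*[1,-1,-1]
    th=np.arctan2(np.hypot(q[0],q[1]),q[2]);f=q[:2]/np.hypot(q[0],q[1])*th
    return K[0,0]*f[0]+K[0,2],K[1,1]*f[1]+K[1,2]
E
python3 - <<'E'
import cv2
from h import *
im=cv2.imread('pics/top0.png')
cv2.imwrite('pics/crop1.png',cv2.resize(im[170:320,200:400],None,fx=4,fy=4,interpolation=cv2.INTER_CUBIC))
for n,u,v,z in[('stopL',270,300,75),('stopR',369,190,75),('red',287,282,95),('blue',308,260,95),('yel',360,204,95)]:print(n,at('top',u,v,z))
E
```

```text
stopL [ 393.1 -113.8   75. ]
stopR [ 605.2 -312.7   75. ]
red [ 423.9 -147.9   95. ]
blue [ 464.3 -188.2   95. ]
yel [ 570.9 -291.5   95. ]
```

View pics/crop1.png

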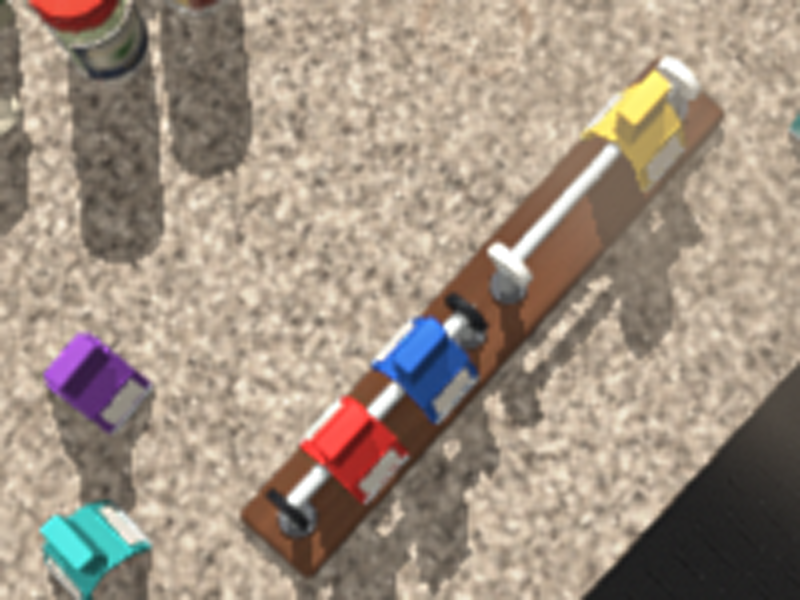

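The crop confirms it: red hangs at the outer black stop, next to blue, and the free stretch runs from the inner white stop at crop (508,263) to yellow at crop (640,110). Next I'll run a small test turn to see the sense of joint 6, and refine the geometry.

{"name": "arm_command", "arguments": {
  "commands": [
    {"az":-10,"fingers":0}
  ]
}}

```text
validation failed for argument at $.co...
```

```bash
python3 - <<'E'
from h import *
s=ctrl.get_state();print(s['joint_positions'],s['tcp_rot'],s['tcp_pos'])
f=lambda x,y,z:at('top',200+x/4,170+y/4,z)
P={'BO':f(291,510,68),'BI':f(467,312,68),'WI':f(508,263,68),'WO':f(678,76,68),'redtab':f(345,428,106),'bluetab':f(424,346,106),'yeltab':f(644,103,106)}
for k in P:print(k,P[k])
d=P['BO']-P['WO'];print(np.hypot(*d[:2]),np.degrees(np.arctan2(-d[0],d[1])))
for u,v in((195,155),(345,0)):print('cab',at('top',u,v,450))
E
```

```text
[-6.81807158e+01  1.48973904e+01 -7.91533378e+00  6.71917246e+01
 -2.22759599e-03  9.00004706e+01] [-1.79995551e+02  2.22763252e-03  2.18188139e+01] [ 195.11600953 -487.36442953  404.68140334]
BO [ 398.3 -118.4   68. ]
BI [ 492.1 -205.3   68. ]
WI [ 516.  -226.1   68. ]
WO [ 609.5 -314.6   68. ]
redtab [ 431.8 -147.4  106. ]
bluetab [ 469.1 -184.9  106. ]
yeltab [ 584.1 -293.1  106. ]
288.27049797022244 47.10861229630055
cab [532.8 -66.6 450. ]
cab [ 736.  -251.3  450. ]
```

{"name": "arm_command", "arguments": {
  "commands": [
    {"ax":0,"ay":0,"az":-10,"tx":0,"ty":0,"tz":0,"fingers":0}
  ]
}}

```text
t: 0.62
tcp_pos: [195.1, -487.4, 404.7]
tcp_rot: [180.0, 0.0, 32.1]
ft_force: [0.2, 0.5, -0.0]
grip_width: 85.7
finger_force: 0.0
```

```bash
python3 - <<'E'
from plant import ctrl
s=ctrl.get_state();print(s['t'],s['joint_positions'],s['tcp_rot'],s['tcp_pos'])
E
```

```text
0.625 [-6.81810544e+01  1.48946325e+01 -7.91427597e+00  6.71906390e+01
  6.36348430e-05  7.97264283e+01] [1.79999543e+02 1.80883184e-05 3.20925173e+01] [ 195.11962041 -487.36598068  404.71367229]
```

```bash
cat >> h.py <<'E'
def rows(target,yaw,n,st=None):
    st=st or ctrl.get_state();y=st['tcp_rot'][2];da=(yaw-y+180)%360-180;d=(np.array(target)-st['tcp_pos'])/n
    for i in range(n):
        a=np.radians(y+da*i/n);x,w=d[0],d[1]
        print([round(float(v),2) for v in (-da/n,(x*np.cos(a)+w*np.sin(a))/10,(x*np.sin(a)-w*np.cos(a))/10,-d[2]/10)])
E
python3 -c "
from h import *
rows([432,-147,360],137,10)"
```

```text
[-10.49, 3.82, -1.63, 0.45]
[-10.49, 4.05, -0.9, 0.45]
[-10.49, 4.14, -0.15, 0.45]
[-10.49, 4.1, 0.61, 0.45]
[-10.49, 3.92, 1.34, 0.45]
[-10.49, 3.61, 2.03, 0.45]
[-10.49, 3.18, 2.66, 0.45]
[-10.49, 2.65, 3.19, 0.45]
[-10.49, 2.02, 3.62, 0.45]
[-10.49, 1.33, 3.93, 0.45]
```

{"name": "arm_command", "arguments": {
  "commands": [
    {"ax":0,"ay":0,"az":-10.5,"tx":3.8,"ty":-1.6,"tz":0.45,"fingers":0},
    {"ax":0,"ay":0,"az":-10.5,"tx":4.05,"ty":-0.9,"tz":0.45,"fingers":0},
    {"ax":0,"ay":0,"az":-10.5,"tx":4.15,"ty":-0.15,"tz":0.45,"fingers":0},
    {"ax":0,"ay":0,"az":-10.5,"tx":4.1,"ty":0.6,"tz":0.45,"fingers":0},
    {"ax":0,"ay":0,"az":-10.5,"tx":3.9,"ty":1.35,"tz":0.45,"fingers":0}
  ]
}}

```text
t: 1.25
tcp_pos: [314.9, -317.1, 382.3]
tcp_rot: [180.0, 0.0, 84.7]
ft_force: [0.8, 0.6, -0.5]
grip_width: 85.5
finger_force: 0.0
```

{"name": "arm_command", "arguments": {
  "commands": [
    {"ax":0,"ay":0,"az":-10.5,"tx":3.6,"ty":2.0,"tz":0.45,"fingers":0},
    {"ax":0,"ay":0,"az":-10.5,"tx":3.2,"ty":2.65,"tz":0.45,"fingers":0},
    {"ax":0,"ay":0,"az":-10.5,"tx":2.65,"ty":3.2,"tz":0.45,"fingers":0},
    {"ax":0,"ay":0,"az":-10.5,"tx":2.0,"ty":3.6,"tz":0.45,"fingers":0},
    {"ax":0,"ay":0,"az":-10.5,"tx":1.35,"ty":3.9,"tz":0.45,"fingers":0}
  ]
}}

```text
t: 1.88
tcp_pos: [433.2, -147.4, 359.8]
tcp_rot: [180.0, 0.0, 137.2]
ft_force: [-0.5, -0.6, -0.0]
grip_width: 84.9
finger_force: 0.0
```

```bash
python3 - <<'E'
from h import *
s=ctrl.get_state();im=ctrl.capture('wrist');cv2.imwrite('pics/w1.png',im[:,:,::-1])
im=ctrl.capture('top');cv2.imwrite('pics/top1.png',im[:,:,::-1])
print(s['t'],s['tcp_pos'],s['tcp_rot'],s['joint_positions'])
print(proj([431.8,-147.4,106],s))
E
```

```text
1.875 [ 433.24826684 -147.42106695  359.78428053] [1.79986389e+02 4.22596714e-02 1.37167369e+02] [-1.87903232e+01  9.80360026e+00 -2.16147052e+01  5.85375560e+01
 -4.78713588e-03  2.40423009e+01]
(np.float64(321.38987717860886), np.float64(249.4293243965588))
```

View pics/w1.png

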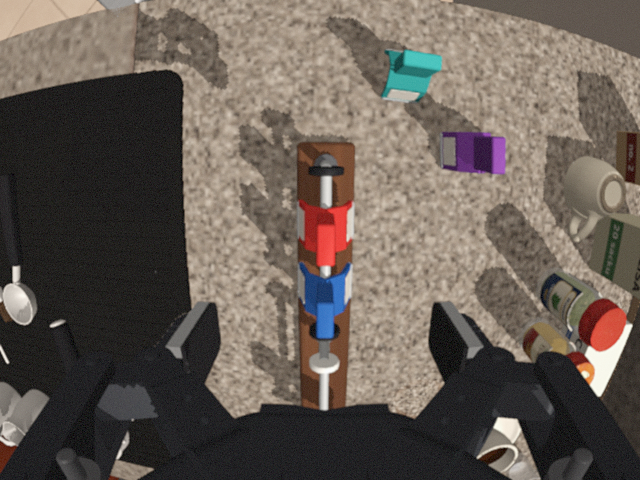

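The wrist picture shows the rail nearly upright at u≈325, the red tab at (326,244), blue at (324,295), and the look-alikes clear of the path. I'll take one crop to find the centre of the tab's top.

```bash
python3 - <<'E'
from h import *
im=cv2.imread('pics/w1.png')
cv2.imwrite('pics/c2.png',cv2.resize(im[150:290,290:360],None,fx=4,fy=4,interpolation=cv2.INTER_CUBIC))
s=ctrl.get_state()
for p in((326,166,75),(326,332,75),(324,355,75)):print(p,at('wrist',*p,s))
for v in(225,245,263):print(v,at('wrist',326,v,106,s))
E
```

```text
(326, 166, 75) [ 398.  -109.5   75. ]
(326, 332, 75) [ 491.8 -196.1   75. ]
(324, 355, 75) [ 506.7 -212.1   75. ]
225 [ 423.  -132.9  106. ]
245 [ 432.5 -141.6  106. ]
263 [ 441.3 -149.8  106. ]
```

View pics/c2.png

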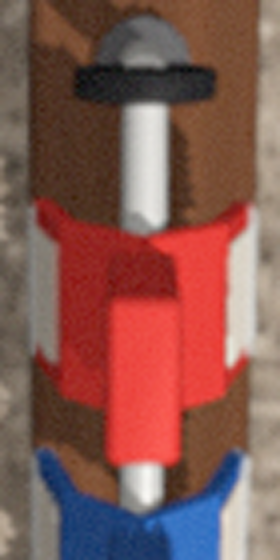

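```bash
python3 - <<'E'
from h import *
s=ctrl.get_state();print(s['t'],s['tcp_pos'],s['tcp_rot'])
s0=dict(tcp_pos=np.array([433.25,-147.42,359.78]),tcp_rot=[179.986,.042,137.167])
for st in(s,s0):print(at('wrist',326,245.3,106,st))
s=ctrl.get_state();im=ctrl.capture('wrist');cv2.imwrite('pics/w1b.png',im[:,:,::-1])
for k in range(2):print(ctrl.get_state()['tcp_pos'],ctrl.get_state()['tcp_rot'])
E
python3 - <<'E'
import cv2,numpy as np
for n in('w1','w1b'):
    im=cv2.imread(f'pics/{n}.png').astype(int)
    b,g,r=im[...,0],im[...,1],im[...,2]
    m=((r>190)&(g<90)&(b<90));m[:200]=0;m[280:]=0;m[:,:280]=0;m[:,370:]=0
    ys,xs=np.nonzero(m[:, :]);print(n,len(xs),xs.mean(),ys.mean())
E
```

```text
1.975 [ 434.14059728 -146.22905933  359.41770006] [ 1.79921512e+02 -1.02297681e-02  1.37188681e+02]
[ 432.6 -141.8  106. ]
[ 431.8 -143.4  106. ]
[ 433.26029043 -147.31573066  359.55178913] [-1.79994492e+02 -5.95470134e-03  1.36978272e+02]
[ 433.26029043 -147.31573066  359.55178913] [-1.79994492e+02 -5.95470134e-03  1.36978272e+02]
w1 1212 332.2079207920792 236.23927392739273
w1b 1233 329.56853203568534 236.9213300892133
```

{"name": "arm_command", "arguments": {
  "commands": [
    {"ax":0,"ay":0,"az":0,"tx":0.3,"ty":0.1,"tz":4,"fingers":0},
    {"ax":0,"ay":0,"az":0,"tx":0,"ty":0,"tz":4,"fingers":0},
    {"ax":0,"ay":0,"az":0,"tx":0,"ty":0,"tz":2.4,"fingers":0},
    {"ax":0,"ay":0,"az":0,"tx":0,"ty":0,"tz":1.0,"fingers":0},
    {"ax":0,"ay":0,"az":0,"tx":0,"ty":0,"tz":0,"fingers":0}
  ]
}}

```text
t: 2.65
tcp_pos: [430.7, -146.3, 245.7]
tcp_rot: [-180.0, -0.0, 136.7]
ft_force: [0.6, -0.4, 0.4]
grip_width: 85.0
finger_force: 0.0
```

```bash
python3 - <<'E'
from h import *
s=ctrl.get_state();im=ctrl.capture('wrist');cv2.imwrite('pics/w2.png',im[:,:,::-1])
print(s['t'],s['tcp_pos'],s['tcp_rot'])
E
```

```text
2.65 [ 430.73093744 -146.32911002  245.68687298] [-1.79974143e+02 -3.14640268e-02  1.36734722e+02]
```

View pics/w2.png

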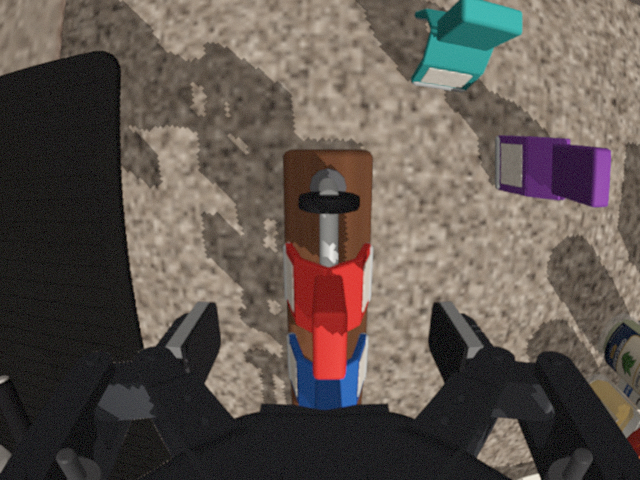

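The fingers straddle the tab, whose top face spans u 313–348, v 320–378 (centre 330,349). Blue is not touched.

```bash
python3 - <<'E'
from h import *
s=ctrl.get_state();p=at('wrist',330.5,349,106,s);print(p,s['tcp_pos'])
print(R.from_euler('xyz',s['tcp_rot'],degrees=True).inv().apply(p-s['tcp_pos']))
E
```

```text
[ 433.3 -144.3  106. ] [ 431.21495544 -146.33758765  246.30821207]
[-1.29608366e-02  2.87787594e+00  1.40308985e+02]
```

{"name": "arm_command", "arguments": {
  "commands": [
    {"ax":0,"ay":0,"az":0,"tx":0,"ty":0.25,"tz":0.05,"fingers":0},
    {"ax":0,"ay":0,"az":0,"tx":0,"ty":0,"tz":0,"fingers":1},
    {"ax":0,"ay":0,"az":0,"tx":0,"ty":0,"tz":0,"fingers":1},
    {"ax":0,"ay":0,"az":0,"tx":0,"ty":0,"tz":0,"fingers":1},
    {"ax":0,"ay":0,"az":0,"tx":0,"ty":0,"tz":0,"fingers":1}
  ]
}}

```text
t: 3.32
tcp_pos: [432.6, -144.1, 245.3]
tcp_rot: [-180.0, 0.0, 136.8]
ft_force: [-4.0, -2.2, 5.0]
grip_width: 12.2
finger_force: 11.8
```

{"name": "arm_command", "arguments": {
  "commands": [
    {"ax":0,"ay":0,"az":0,"tx":0,"ty":0,"tz":0,"fingers":1},
    {"ax":0,"ay":0,"az":0,"tx":0,"ty":0,"tz":0,"fingers":1}
  ]
}}

```text
t: 3.58
tcp_pos: [432.3, -144.4, 245.3]
tcp_rot: [-179.9, 0.0, 136.8]
ft_force: [-4.2, -3.5, 4.7]
grip_width: 11.3
finger_force: 58.7
```

{"name": "arm_command", "arguments": {
  "commands": [
    {"ax":0,"ay":0,"az":0,"tx":0,"ty":0,"tz":-1.5,"fingers":1},
    {"ax":0,"ay":0,"az":0,"tx":0,"ty":0,"tz":-2.5,"fingers":1},
    {"ax":0,"ay":0,"az":0,"tx":0,"ty":0,"tz":-2.5,"fingers":1},
    {"ax":0,"ay":0,"az":0,"tx":0,"ty":0,"tz":-2.5,"fingers":1},
    {"ax":0,"ay":0,"az":0,"tx":0,"ty":0,"tz":0,"fingers":1}
  ]
}}

```text
t: 4.2
tcp_pos: [433.9, -144.0, 336.6]
tcp_rot: [179.8, 0.2, 136.8]
ft_force: [-0.0, -0.7, -0.6]
grip_width: 11.1
finger_force: 58.3
```

```bash
python3 - <<'E'
from h import *
s=ctrl.get_state();im=ctrl.capture('wrist')[:,:,::-1]
im2=ctrl.capture('top')[:,:,::-1]
cv2.imwrite('pics/w3.png',np.hstack([cv2.resize(im,(400,300)),cv2.resize(im2[160:310,200:400],(400,300))]))
print(s['t'],s['tcp_pos'],s['tcp_rot'],s['grip_width'])
E
```

```text
4.2 [ 433.86869495 -144.04880258  336.61092773] [179.82113207   0.19688448 136.83143103] 11.10211472551959
```

View pics/w3.png

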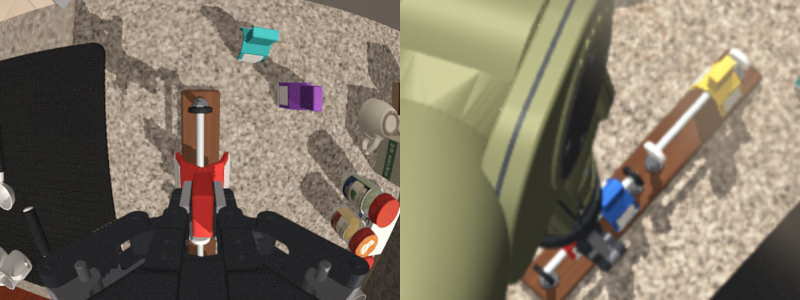

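{"name": "arm_command", "arguments": {
  "commands": [
    {"ax":0,"ay":0,"az":0,"tx":-3,"ty":0,"tz":0,"fingers":1},
    {"ax":0,"ay":0,"az":0,"tx":-5,"ty":0,"tz":0,"fingers":1},
    {"ax":0,"ay":0,"az":0,"tx":-5,"ty":0,"tz":0,"fingers":1},
    {"ax":0,"ay":0,"az":0,"tx":-2.8,"ty":0,"tz":0,"fingers":1},
    {"ax":0,"ay":0,"az":0,"tx":0,"ty":0,"tz":0,"fingers":1}
  ]
}}

```text
t: 4.92
tcp_pos: [548.9, -253.2, 332.8]
tcp_rot: [-180.0, -0.1, 136.8]
ft_force: [-0.2, 0.2, -1.1]
grip_width: 11.2
finger_force: 58.3
```

```bash
python3 - <<'E'
from h import *
s=ctrl.get_state();im=ctrl.capture('wrist')[:,:,::-1]
im2=ctrl.capture('scene')[:,:,::-1]
cv2.imwrite('pics/w4.png',np.hstack([cv2.resize(im[100:400,160:480],(480,450)),cv2.resize(im2[200:320,230:430],(320,192)).repeat(1,0) if 0 else cv2.copyMakeBorder(cv2.resize(im2[180:330,230:390],(320,300)),0,150,0,0,cv2.BORDER_CONSTANT)]))
print(s['t'],s['tcp_pos'],s['tcp_rot'],s['grip_width'])
E
```

```text
4.925 [ 548.87929391 -253.15085173  332.84358156] [-1.79990925e+02 -1.16120145e-01  1.36756464e+02] 11.2471240689353
```

View pics/w4.png

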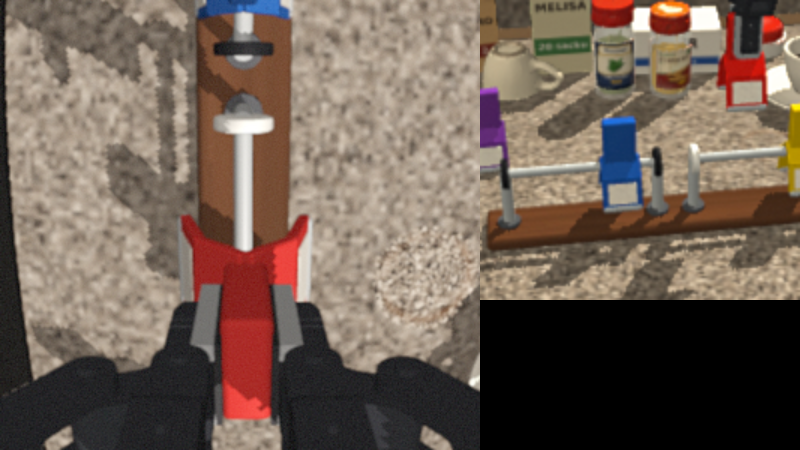

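The tag is held upright above the serving rail. The inner white stop is at crop (243,122), the rail at u≈244, and the tag centre at u≈245.

```bash
python3 - <<'E'
from h import *
s=ctrl.get_state()
r=R.from_euler('xyz',s['tcp_rot'],degrees=True)
for u,v,z in((243.5,115,75),(244,48,75),(243.5,235,66),(243,150,66)):
    p=at('wrist',160+u/1.5,100+v/1.5,z,s);print(p,r.inv().apply(p-s['tcp_pos']).round(1))
E
```

```text
[ 511.9 -219.4   75. ] [ 46.7  -0.4 258.6]
[ 491.9 -200.3   75. ] [ 7.440e+01 -2.000e-01  2.587e+02]
[ 551.8 -256.9   66. ] [ -8.1  -0.5 267.4]
[ 523.5 -230.6   66. ] [ 30.6  -0.6 267.6]
```

{"name": "arm_command", "arguments": {
  "commands": [
    {"ax":0,"ay":0,"az":0,"tx":0.4,"ty":-0.05,"tz":2.5,"fingers":1},
    {"ax":0,"ay":0,"az":0,"tx":0,"ty":0,"tz":2.5,"fingers":1},
    {"ax":0,"ay":0,"az":0,"tx":0,"ty":0,"tz":2,"fingers":1},
    {"ax":0,"ay":0,"az":0,"tx":0,"ty":0,"tz":1,"fingers":1},
    {"ax":0,"ay":0,"az":0,"tx":0,"ty":0,"tz":0,"fingers":1}
  ]
}}

```text
t: 5.65
tcp_pos: [543.9, -249.0, 254.7]
tcp_rot: [-180.0, -0.1, 136.8]
ft_force: [0.0, 0.8, -0.1]
grip_width: 11.2
finger_force: 58.3
```

```bash
python3 - <<'E'
from h import *
for i in range(4):
    s=ctrl.get_state();ctrl.capture('wrist');print(s['tcp_pos'],s['ft_force'])
E
```

```text
[ 543.85370153 -249.00299133  254.65779475] [ 0.00878096  0.82418622 -0.11601569]
[ 544.37311688 -249.32643827  255.44488553] [-0.38503336  0.27922047 -1.19125386]
[ 544.76308105 -249.59168318  255.95043726] [-0.96486486  0.13607188 -0.07894061]
[ 544.96876165 -249.7509279   256.18756179] [-0.53145386  0.23530405 -0.67300323]
```

10 mm to go, so I'll lower in small rows to contact.

{"name": "arm_command", "arguments": {
  "commands": [
    {"ax":0,"ay":0,"az":0,"tx":0,"ty":0,"tz":0.5,"fingers":1},
    {"ax":0,"ay":0,"az":0,"tx":0,"ty":0,"tz":0.3,"fingers":1},
    {"ax":0,"ay":0,"az":0,"tx":0,"ty":0,"tz":0.1,"fingers":1},
    {"ax":0,"ay":0,"az":0,"tx":0,"ty":0,"tz":0,"fingers":1}
  ]
}}

```text
t: 6.35
tcp_pos: [544.5, -249.8, 246.1]
tcp_rot: [-180.0, -0.0, 136.8]
ft_force: [-0.9, 0.1, 0.1]
grip_width: 11.5
finger_force: 58.5
```

{"name": "arm_command", "arguments": {
  "commands": [
    {"ax":0,"ay":0,"az":0,"tx":0,"ty":0,"tz":0.1,"fingers":1},
    {"ax":0,"ay":0,"az":0,"tx":0,"ty":0,"tz":0,"fingers":1}
  ]
}}

```text
t: 6.6
tcp_pos: [544.4, -249.9, 246.0]
tcp_rot: [-180.0, 0.0, 136.8]
ft_force: [-3.0, 0.6, 4.6]
grip_width: 10.9
finger_force: 59.2
```

```bash
python3 - <<'E'
from h import *
s=ctrl.get_state();im=ctrl.capture('wrist')[:,:,::-1]
im2=ctrl.capture('scene')[:,:,::-1]
cv2.imwrite('pics/w5.png',np.hstack([cv2.resize(im[100:400,160:480],(400,375)),cv2.copyMakeBorder(cv2.resize(im2[200:300,270:430],(400,250),interpolation=cv2.INTER_CUBIC),0,125,0,0,cv2.BORDER_CONSTANT)]))
print(s['t'],s['tcp_pos'],s['ft_force'])
E
```

```text
6.6 [ 544.44862613 -249.87904984  245.95879792] [-2.95938589  0.62067731  4.5654409 ]
```

View pics/w5.png

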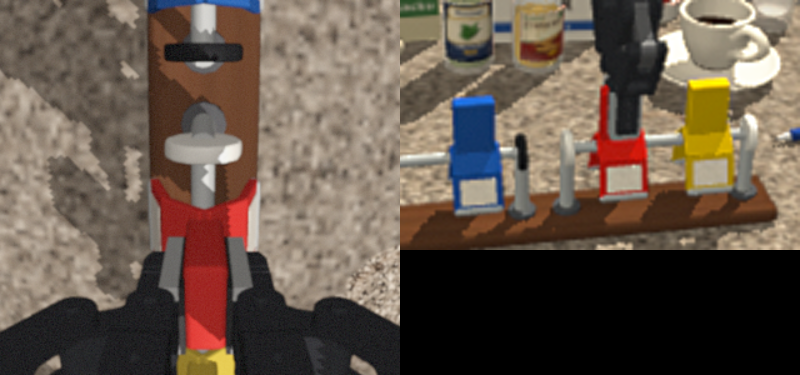

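The tag is seated astride the serving rail, between the white stop and yellow, with a light contact force of 4.6 N. Now I'll let go and retreat upward.

{"name": "arm_command", "arguments": {
  "commands": [
    {"ax":0,"ay":0,"az":0,"tx":0,"ty":0,"tz":0,"fingers":0},
    {"ax":0,"ay":0,"az":0,"tx":0,"ty":0,"tz":0,"fingers":0},
    {"ax":0,"ay":0,"az":0,"tx":0,"ty":0,"tz":0,"fingers":0},
    {"ax":0,"ay":0,"az":0,"tx":0,"ty":0,"tz":0,"fingers":0},
    {"ax":0,"ay":0,"az":0,"tx":0,"ty":0,"tz":0,"fingers":0}
  ]
}}

```text
t: 7.32
tcp_pos: [544.7, -249.7, 245.1]
tcp_rot: [180.0, -0.0, 136.8]
ft_force: [-0.0, 0.7, -0.5]
grip_width: 85.3
finger_force: 0.0
```

{"name": "arm_command", "arguments": {
  "commands": [
    {"ax":0,"ay":0,"az":0,"tx":0,"ty":0,"tz":-1,"fingers":0},
    {"ax":0,"ay":0,"az":0,"tx":0,"ty":0,"tz":-2.5,"fingers":0},
    {"ax":0,"ay":0,"az":0,"tx":0,"ty":0,"tz":-3,"fingers":0},
    {"ax":0,"ay":0,"az":0,"tx":0,"ty":0,"tz":-3,"fingers":0},
    {"ax":0,"ay":0,"az":0,"tx":0,"ty":0,"tz":0,"fingers":0}
  ]
}}

```text
t: 7.95
tcp_pos: [545.7, -250.2, 343.7]
tcp_rot: [179.9, 0.4, 136.8]
ft_force: [0.1, 0.3, -0.4]
grip_width: 85.0
finger_force: 0.0
```

```bash
python3 - <<'E'
from h import *
s=ctrl.get_state();im=ctrl.capture('wrist')[:,:,::-1]
im2=ctrl.capture('scene')[:,:,::-1]
cv2.imwrite('pics/w6.png',np.hstack([cv2.resize(im[100:400,160:480],(400,375)),cv2.copyMakeBorder(cv2.resize(im2[200:300,270:430],(400,250),interpolation=cv2.INTER_CUBIC),0,125,0,0,cv2.BORDER_CONSTANT)]))
print(s['t'],s['tcp_pos'],s['ft_force'],s['grip_width'])
E
```

```text
7.95 [ 545.72308732 -250.22132024  343.66595425] [ 0.12688962  0.25982648 -0.41233701] 85.04533182730779
```

View pics/w6.png

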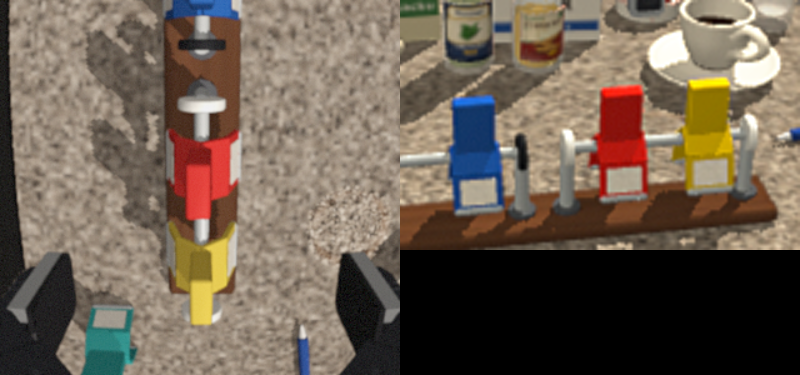

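The red tag hangs upright between the inner white stop (crop 202,105) and yellow (crop 200,270). Blue and yellow still hang on their rails, and the gripper is clear. I'm handing the job in.

```bash
python3 -c "
from plant import ctrl
print(ctrl.finish_job())"
```

```text
the job is handed in; nothing more can be done
None
```

The red tag hangs upright on the serving rail between the inner white stop and the yellow tag; blue and yellow are still hanging in place, the gripper is clear, and the job was handed in at about 8 s.

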